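Find the case with the loose ball

ROBOT

A 6-joint arm with a two-finger parallel gripper is mounted at the origin on the work surface. World frame = base frame: x ahead of the robot, y to its left, z up, the work surface at z = 0. Lengths are in m, angles in rad, forces in N, time in s.
With the tool pointing down it reaches from about 0.275 to 0.875 m from the base axis. Payload 12.5 kg.
Tool frame: the origin (TCP) lies at the very end of the fingers, on their centre line; the grasp point (between the pads) lies 19 mm behind it; z points along the fingers, y is the line along which they close (so a half turn about z gives the same grasp; the last joint's range is limited). The gripper opens to 85 mm and grips with 20 to 120 N. Pads are 22 mm wide; open, the fingers measure 114 mm over their backs; the gripper's body (76 mm by 85 mm) begins 54 mm behind the grasp point. The pads swing forward as they close: fully open they stand 13 mm farther back than shut.
Start: joints at [-1.187, 0.351, 1.652, -0, 1.139, -0.085], TCP at [0.249, -0.491, 0.231] pointing down, gripper open.
Joint ranges: [-2.75, 2.75], [-0.79, 2.1], [0.01, 2.65], [-1.57, 4.71], [0.07, 3.14], [-2.87, 2.87]. Speed limits (rad/s): [2.22, 2.22, 2.79, 3.14, 3.14, 3.14].

INTERFACE

Orientations are given as a 3x3 rotation matrix whose columns are the frame's x, y, z axes.
In Python, from bench import manip gives the robot as it stands. Calls block until the motion is done:
- manip.move_ptp(position, orientation): joint-space move of the TCP to a pose.
- manip.move_l(position, attitude=None, max_speed=0.15): straight line of the TCP; attitude=None keeps the orientation; max_speed is the mean speed in m/s.
- manip.move_j(angles): joint-space move.
- manip.set_gripper(opening, effort=None): opening from 0.0 (shut) to 1.0 (fully open); effort is the grip in N (None keeps the last); returns when the fingers have stopped.
- manip.dwell(seconds).
- manip.inverse_kinematics(position, orientation): joint angles nearest the present ones, or None.
- manip.grab_frame(name): name is "side" or "top"; returns (picture, depth): 400x640x3 uint8, red, green, blue; 400x640 float32, m along the optical axis (not along the pixel's ray), 0 where there is no reading.
- manip.get_calibration(name): a dict with "camera_matrix" (3x3 intrinsics, pixels), "k1" (the pictures are not rectified: a ray, as slopes to the right and down, at radius r is drawn at 1 + k1 r^2 times it, then the intrinsics apply), "R" (3x3) and "t" (3): a world point X has camera coordinates R X + t. Camera axes: x right, y down, z forward; pixel columns grow to the right and rows downward; lengths in m; the calibration is good to about 2 mm. A picture is of the moment at which its call begins. get_calibration takes no time and is no camera call.
A pose or a line that the arm cannot do raises manip.Unreachable and nothing moves.
- manip.sign_off(): hands the job in; it is judged then, once.
Trained networks look in the newest picture that a camera, given by its name, has taken for a name from the list of things; names that differ only in an ending like _2 or _b are one class to them, and where a whole thing is asked for, a point or a joint stands for the part that bears it (a point fixed in the world has none). Each returns a list of dicts, best first, with "confidence" (0 to 1); they miss things now and then, are a little off and sometimes report something else, mostly with a low value. They report only what shows in the picture. A call takes as long as a camera call. They do not tell look-alikes from the thing itself.
- manip.look_for(camera, name): "at" ([x, y, z] in m, in world coordinates, good to about 4 mm: the middle of the surface that is visible of it).
Readings, each from a call of its own:
- manip.current_time(): time.
- manip.current_qpos(): joint angles.
- manip.current_joint_vel(): joint speeds.
- manip.current_joint_torque(): joint torques, N m.
- manip.current_ee_pos(): TCP position.
- manip.current_tcp_rot(): TCP orientation.
- manip.current_force(): force on the tool from outside, world axes, zero at the start.
- manip.current_ft_torque(): the same for the moment, N m.
- manip.current_grip_width(): opening from 0.0 (shut) to 1.0 (fully open).
- manip.current_grip_force(): force on a finger pad.
Only numpy, scipy, OpenCV 4.12 (cv2) and the standard library are available. Lean on these libraries where they do the work, as an engineer would, in place of code of your own. Each camera call takes 0.05 s, during which the arm holds its last target. There are 200 camera calls.

TASK

One of the three closed white cases on the grey mat has a loose steel ball in it. Going from the robot's left to its right, lift each case a good 8 cm off the bench and rock it lengthwise in the air, far end down and then far end up, at least 20 degrees each way, to feel whether it rattles, and set every silent case down again, upright and without dropping it, where it stood. Finish holding the rattling case in the gripper, level and still over the middle of the round metal disc with about 15 to 20 cm between case and bench, and do not let go; leave the rings, marker and screwdriver where they lie.

Things in the scene. Friction and masses are not known exactly. Their poses are not given: they have to be found in the camera images.
- case_left_center (a point): the left case (largest y) of the row of three, about 160 mm apart; sealed white plastic case, 116 mm long (own x axis, pointing away from the robot to within about 25 degrees), 54 mm wide (y), 56 mm high (z), about 0.24 kg, standing lid up on the mat: grip it across its width from above. This point is its centre, 28 mm above its underside. All three look alike and weigh the same to within 5 per cent.
- case_middle_center (a point): the middle case of the row; sealed white plastic case, 116 mm long (own x axis, pointing away from the robot to within about 25 degrees), 54 mm wide (y), 56 mm high (z), about 0.24 kg, standing lid up on the mat: grip it across its width from above. This point is its centre, 28 mm above its underside. Two of the three cases hold a 130 g core that cannot shift more than 2 mm.
- case_right_center (a point): the right case (smallest y); sealed white plastic case, 116 mm long (own x axis, pointing away from the robot to within about 25 degrees), 54 mm wide (y), 56 mm high (z), about 0.24 kg, standing lid up on the mat: grip it across its width from above. This point is its centre, 28 mm above its underside. One case, any of the three, holds a 130 g, 32 mm steel ball that rolls 78 mm end to end when tipped.
- mat: thin grey mat, 200 mm (x) by 500 mm (y), fixed to the bench; origin at its centre on the bench top; its upper face, on which the cases stand, is 3 mm above the bench
- disc_top (a point): centre of the upper face of the low round metal inspection disc, 100 mm across and 22 mm high, fixed to the bench beyond the mat
- ring_a: bystander, to be left alone: black plastic lens ring lying flat, 38 mm across, 14 mm high, on the grey mat beyond the gap between the left and middle cases; origin at its underside
- ring_b: bystander, to be left alone: black plastic lens ring lying flat, 32 mm across, 18 mm high, on the grey mat beyond the gap between the middle and right cases; origin at its underside
- ring_c: bystander, to be left alone: black plastic lens ring lying flat, 48 mm across, 16 mm high, on the bench to the right of the mat; origin at its underside
- marker: bystander, to be left alone: blue marker pen, 12 mm thick, about 130 mm long, lying on the bench to the right of the mat; origin at its underside
- driver: bystander, to be left alone: screwdriver lying on the bench to the left of the mat; origin at its underside
Not all that is in view belongs to the job. What is shaped like the part that bears case_right_center but pink or purple is not meant.

How it is judged:
By the outcome, as a careful person would: the job done as asked, in the order asked, and still so for the second after the job is handed in, while the arm keeps its last pose, push and grip.
It also fails if it takes over 72 s, if anything falls off the work surface, if the arm or the gripper's body presses on something with over 40 N, if the wrist force passes 120 N, or if a joint passes its speed limit or range.

## Working session

There is one attempt and no reset: what is moved stays moved. The work goes in short steps, each a Python script; the robot and the scene stay as the last script left them, time stands still between calls to the robot, and variables do not carry over. Pictures are saved under pics/ and viewed, at most 10 in all, crops included, and the job is handed in when it is done.

```bash
mkdir -p pics; ls; python3 - <<'E'
from bench import manip as m
import cv2,numpy as np
for c in("top","side"):
    p,d=m.grab_frame(c); cv2.imwrite(f"pics/{c}0.png",p[...,::-1]); np.savez(f"{c}0.npz",p=p,d=d)
    k=m.get_calibration(c); print(c,k)
    for n in("case_left_center","disc_top","mat","ring_a","ring_b"):
        print(n,[(np.round(r["at"],3),round(r["confidence"],2)) for r in m.look_for(c,n)])
print(m.current_time(),m.current_tcp_rot())
E
```

```text
pics
top {'camera_matrix': array([[462.86212812,   0.        , 314.13951569],
       [  0.        , 462.86212812, 194.77675774],
       [  0.        ,   0.        ,   1.        ]]), 'k1': -0.10464209341260595, 'R': array([[-0.00303506, -0.99991326, -0.01281616],
       [-0.99926436,  0.00352256, -0.03818819],
       [ 0.03823003,  0.01269083, -0.99918837]]), 't': array([0.01106294, 0.50017896, 1.37208206])}
case_left_center [(array([0.449, 0.218, 0.058]), 0.64)]
disc_top [(array([0.685, 0.14 , 0.023]), 0.85)]
mat [(array([ 0.484,  0.058, -0.002]), 0.76), (array([ 0.451, -0.103,  0.058]), 0.48)]
ring_a [(array([0.54 , 0.137, 0.014]), 0.45), (array([ 0.614, -0.348,  0.013]), 0.28)]
ring_b [(array([0.54 , 0.137, 0.014]), 0.45), (array([ 0.614, -0.348,  0.013]), 0.28)]
side {'camera_matrix': array([[494.84797114,   0.        , 316.0576688 ],
       [  0.        , 494.84797114, 200.74882444],
       [  0.        ,   0.        ,   1.        ]]), 'k1': -0.15252330975842124, 'R': array([[-0.87493907, -0.48423059,  0.00153606],
       [-0.36389682,  0.65541283, -0.6618256 ],
       [ 0.31946945, -0.57961605, -0.74965626]]), 't': array([0.4384665 , 0.22929871, 1.08920582])}
case_left_center [(array([0.443, 0.225, 0.058]), 0.6)]
disc_top [(array([0.68 , 0.147, 0.018]), 0.79)]
mat []
ring_a [(array([0.538, 0.14 , 0.016]), 0.63), (array([ 0.55 , -0.017,  0.014]), 0.59), (array([ 0.485, -0.388,  0.01 ]), 0.57)]
ring_b [(array([0.538, 0.14 , 0.016]), 0.63), (array([ 0.55 , -0.017,  0.014]), 0.59), (array([ 0.485, -0.388,  0.01 ]), 0.57)]
0.6 [[ 8.92134507e-01  4.51769876e-01  2.76226743e-06]
 [ 4.51769876e-01 -8.92134507e-01  2.97323821e-05]
 [ 1.58965087e-05 -2.52773748e-05 -1.00000000e+00]]
```

View pics/top0.png

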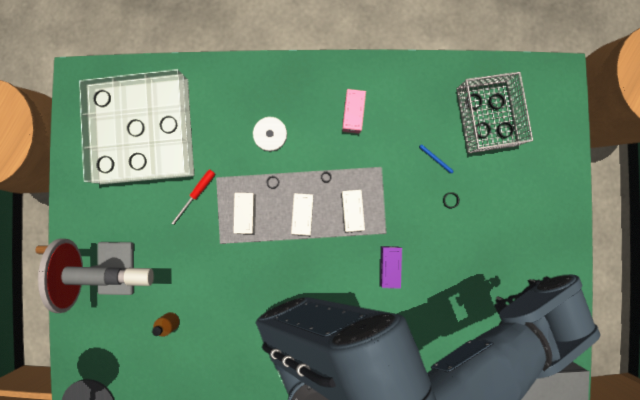

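View pics/side0.png

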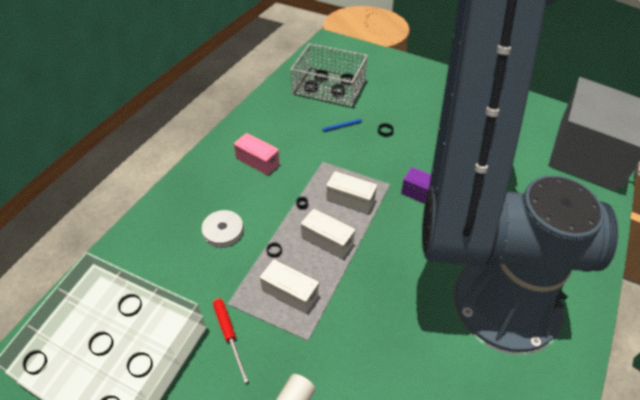

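The top view shows the white cases at about (244,213), (302,214) and (353,210), and the disc at (269,133). The pink and purple boxes are decoys. Next I fit the case tops from the depth data of both cameras.

```bash
cat > h.py <<'E'
from bench import manip as m
import cv2,numpy as np
def cloud(c,d):
    k=m.get_calibration(c); K=k["camera_matrix"]; h,w=d.shape
    u,v=np.meshgrid(np.arange(w),np.arange(h))
    n=cv2.undistortPoints(np.stack([u,v],-1).reshape(-1,1,2).astype(np.float64),K,np.array([k["k1"],0,0,0.])).reshape(h,w,2)
    X=np.dstack([n,np.ones((h,w))])*d[...,None]
    return (X-k["t"])@k["R"]
def cases(c,p,d):
    P=cloud(c,d); ok=(d>0)&(P[...,2]>.045)&(P[...,2]<.072)&(abs(P[...,0]-.46)<.13)&(P[...,1]<.32)&(P[...,1]>-.22)&(p.min(-1)>140)
    n,l,s,_=cv2.connectedComponentsWithStats(ok.astype(np.uint8)); out=[]
    for i in range(1,n):
        if s[i,4]<150: continue
        Q=P[l==i]; (cx,cy),(a,b),t=cv2.minAreaRect((Q[:,:2]*1000).astype(np.float32))
        bx=cv2.boxPoints(((cx,cy),(a,b),t)); e=[bx[1]-bx[0],bx[2]-bx[1]]; e=max(e,key=np.linalg.norm); e=e*np.sign(e[0])
        out.append((cx,cy,np.median(Q[:,2])*1000,max(a,b),min(a,b),np.degrees(np.arctan2(e[1],e[0])),len(Q),*np.round(1000*Q[:,:2].mean(0))))
    return sorted(out,key=lambda r:-r[1])
E
python3 - <<'E'
from h import *
for c in("top","side"):
    z=np.load(c+"0.npz"); 
    for r in cases(c,z["p"],z["d"]): print(c,np.round(r,1))
    P=cloud(c,z["d"]); q=(np.hypot(P[...,0]-.683,P[...,1]-.143)<.07)&(P[...,2]>.014)&(P[...,2]<.032)&(z["d"]>0)
    (x,y),r=cv2.minEnclosingCircle((P[q][:,:2]*1000).astype(np.float32)); print("disc",x,y,r,P[q].mean(0),np.median(P[q][:,2]))
E
```

```text
top [447.8 214.3  59.9 119.2  55.5  -1.3 764.  448.  214. ]
top [444.2  43.2  60.  119.5  54.5  -4.1 779.  444.   43. ]
top [ 453.5 -103.6   60.   118.5   54.6    4.6  775.   454.  -103. ]
disc 684.5503540039062 141.8255157470703 50.209903717041016 [0.68393367 0.14134459 0.02284006] 0.022766084746623474
side [ 4.480e+02  2.163e+02  5.830e+01  1.177e+02  5.770e+01 -7.000e-01
  1.207e+03  4.470e+02  2.180e+02]
side [444.8  46.3  58.9 118.6  57.6  -3.9 967.  443.   48. ]
side [ 454.7 -102.1   59.   116.5   60.9    4.4  757.   453.   -99. ]
disc 687.57177734375 146.27557373046875 53.142723083496094 [0.68348832 0.14683501 0.02137977] 0.021473911061322133
```

```bash
cat >> h.py <<'E'
from scipy.spatial.transform import Rotation as Ro
C=[(.4478,.2150,-1.0),(.4444,.0443,-4.0),(.4538,-.1030,4.5)]   # x,y,yaw deg
GZ,UP,G=.014,.15,.019   # grasp TCP height, raised TCP height
def rot(yaw,tilt=0):      # tilt>0: far end down
    return (Ro.from_euler("z",yaw,degrees=True)*Ro.from_euler("y",tilt,degrees=True)).as_matrix()@np.diag([1.,-1,-1])
def pose(i,z,tilt=0):     # TCP pose, pivot = grasp point
    x,y,w=C[i]; R=rot(w,tilt); return np.array([x,y,z+G])+G*R[:,2],R
def ft(): 
    a=[]
    for _ in range(12): m.dwell(.02); a.append(np.r_[m.current_force(),m.current_ft_torque()])
    return np.mean(a,0)
def pick(i):
    m.move_ptp(*pose(i,UP)); m.set_gripper(1.0); m.move_l(pose(i,GZ)[0],max_speed=.12); m.set_gripper(0.0,70)
    print("grip",m.current_grip_width(),m.current_grip_force(),m.current_ee_pos())
    m.move_l(pose(i,UP)[0],max_speed=.12)
def rock(i,a=27):
    L=[]
    for t in(0,a,0,-a,0):
        if L: m.move_l(*pose(i,UP,t),max_speed=.012)
        m.dwell(.3); f=ft(); T=m.current_tcp_rot().T@f[3:]; L.append(T[1]); print(t,np.round(f,3),"tool My",round(T[1],4))
    print("case",i,"level My difference",L[2]-L[4],"time",m.current_time())
def place(i):
    m.move_l(pose(i,GZ+.02)[0],max_speed=.12); m.move_l(pose(i,GZ+.0005)[0],max_speed=.03); m.dwell(.2); print("down F",m.current_force())
    m.set_gripper(1.0); m.move_l(pose(i,UP)[0],max_speed=.15)
E
python3 - <<'E'
from h import *
for i in range(3):
    for z,t in((GZ,0),(UP,0),(UP,27),(UP,-27)): print(i,z,t,np.round(m.inverse_kinematics(*pose(i,z,t)),2))
print(m.inverse_kinematics([.684,.143,.18],rot(0)))
pick(0); rock(0)
p,d=m.grab_frame("side"); cv2.imwrite("pics/s1.png",p[...,::-1])
E
```

```text
0 0.014 0 [ 0.35  0.6   1.93 -0.    0.61  1.94]
0 0.15 0 [ 0.35  0.36  1.87 -0.    0.91  1.94]
0 0.15 27 [0.29 0.56 1.61 0.14 1.42 1.82]
0 0.15 -27 [ 0.46  0.25  2.12 -0.56  0.4   2.52]
1 0.014 0 [-0.    0.55  2.05 -0.    0.54  1.64]
1 0.15 0 [-0.    0.28  1.99 -0.    0.87  1.64]
1 0.15 27 [-0.02  0.5   1.73  0.02  1.39  1.61]
1 0.15 -27 [ 0.02  0.15  2.26 -0.15  0.27  1.79]
2 0.014 0 [-0.32  0.57  2.01 -0.    0.57  1.17]
2 0.15 0 [-0.32  0.31  1.94 -0.    0.89  1.17]
2 0.15 27 [-0.25  0.52  1.68 -0.15  1.39  1.31]
2 0.15 -27 [-0.44  0.19  2.21  0.62  0.4   0.51]
[ 1.39502901e-01  6.71741167e-01  1.26643363e+00 -4.44089210e-16
  1.20341786e+00  1.71029923e+00]
grip 0.6263057399725394 74.23753380775452 [0.44819334 0.21522588 0.01465728]
0 [ 1.000e-03  2.870e-01 -2.105e+00  6.000e-03 -2.000e-03  1.000e-03] tool My 0.0021
27 [-2.90e-01 -6.30e-02 -2.40e+00 -3.00e-03 -3.71e-01  2.00e-03] tool My 0.3705
0 [ 6.800e-02  1.590e-01 -2.257e+00 -1.300e-02  1.200e-02 -1.000e-03] tool My -0.0122
-27 [ 0.028  0.147 -2.166  0.015  0.385 -0.005] tool My -0.3849
0 [ 0.233 -0.102 -2.473 -0.008  0.011  0.008] tool My -0.0113
case 0 level My difference -0.0009049340915759357 time 12.875
```

View pics/s1.png

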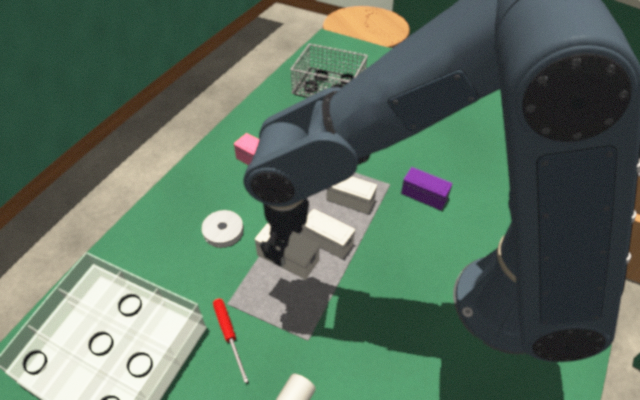

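The side view shows the left case held level at about (290,250). The level moments match to 1 mN·m, where a ball would give about 0.1 N·m, so it is silent. I'll set it down and test the middle case.

```bash
python3 - <<'E'
from h import *
place(0); pick(1); rock(1)
p,d=m.grab_frame("top"); print(np.round(cases("top",p,d),1))
E
```

```text
down F [-4.92749831 -2.02170529  6.86285978]
grip 0.6187421136191125 74.0886926651001 [0.4447186  0.04435101 0.01461185]
0 [-0.249  0.071 -2.522  0.018 -0.019  0.005] tool My 0.018
27 [-3.300e-02 -1.220e-01 -2.344e+00 -2.400e-02 -3.790e-01  1.000e-03] tool My 0.3799
0 [ 0.146  0.115 -2.51   0.008 -0.004  0.011] tool My 0.0031
-27 [-0.049  0.185 -2.35   0.017  0.397 -0.004] tool My -0.3971
0 [-3.000e-02  6.400e-02 -2.277e+00  6.000e-03  2.200e-02 -2.000e-03] tool My -0.0226
case 1 level My difference 0.025658875425311135 time 26.4833
[[ 447.9  211.5   59.9  119.1   54.5   -0.8  766.   448.   211. ]
 [ 453.5 -103.8   60.2  118.4   55.     4.6  774.   454.  -103. ]]
```

The middle case also looks silent: its difference is at noise level, well below 0.1 N·m. Next is the right case, which also serves as a cross-check.

```bash
python3 - <<'E'
from h import *
place(1); pick(2); rock(2)
p,d=m.grab_frame("top"); print(np.round(cases("top",p,d),1)); cv2.imwrite("pics/t2.png",p[...,::-1])
E
```

```text
down F [-4.58716098 -0.3438076   8.11111299]
grip 0.6259725282628826 74.21229958534241 [ 0.45406877 -0.10300889  0.0146002 ]
0 [ 0.171 -0.053 -2.385 -0.01   0.008 -0.013] tool My -0.0089
27 [-0.111  0.136 -2.573  0.015 -0.367 -0.006] tool My 0.3671
0 [ 0.017  0.173 -2.398  0.     0.049 -0.01 ] tool My -0.0484
-27 [-0.139 -0.105 -2.239 -0.021  0.351 -0.005] tool My -0.3516
0 [ 0.108  0.009 -2.435 -0.014 -0.048  0.005] tool My 0.0471
case 2 level My difference -0.09555367685155383 time 40.65
[[ 4.479e+02  2.109e+02  6.010e+01  1.191e+02  5.460e+01 -1.000e-01
   7.640e+02  4.480e+02  2.110e+02]
 [ 4.433e+02  4.040e+01  6.010e+01  1.176e+02  5.430e+01 -4.000e+00
   7.620e+02  4.430e+02  4.000e+01]]
```

View pics/t2.png

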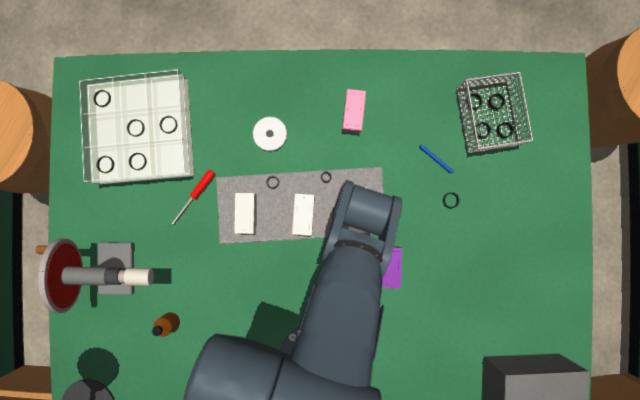

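The right case rattles: −0.096 N·m, which matches a 130 g ball moving 78 mm. In the top view the left and middle cases stand upright at (244,213) and (303,214). They read about 3 mm off their first positions, so that camera seems to read y about 3 mm low, and I'm correcting the disc y to 0.145.

```bash
python3 - <<'E'
from h import *
R=rot(4.5); x,y,_=C[2]
m.move_l([x,y,.187],R,max_speed=.08); m.move_l([.684,.145,.187],R,max_speed=.12); m.dwell(.6)
print(m.current_ee_pos(),m.current_tcp_rot().round(3).tolist(),m.current_grip_width(),m.current_grip_force(),m.current_time())
p,d=m.grab_frame("side"); cv2.imwrite("pics/s3.png",p[...,::-1])
print(np.round(cases("side",p,d),1)); P=cloud("side",d)
q=(d>0)&(P[...,2]>.2)&(P[...,2]<.245)&(np.hypot(P[...,0]-.684,P[...,1]-.145)<.09)&(p.min(-1)>150)
print(q.sum(),P[q].mean(0),P[q].min(0),P[q].max(0))
E
```

```text
[0.68397515 0.14500908 0.1869958 ] [[0.997, 0.078, -0.0], [0.078, -0.997, -0.0], [-0.0, 0.0, -1.0]] 0.6220931520236077 76.9100296497345 44.875
[[ 4.472e+02  2.162e+02  5.830e+01  1.177e+02  5.510e+01  4.000e-01
   1.111e+03  4.450e+02  2.180e+02]
 [ 4.433e+02  4.260e+01  5.900e+01  1.180e+02  5.840e+01 -3.100e+00
   8.980e+02  4.450e+02  4.400e+01]]
6 [0.73985047 0.15177752 0.23113096] [0.73662871 0.14393829 0.22886538] [0.74253914 0.15681104 0.23341336]
```

View pics/s3.png

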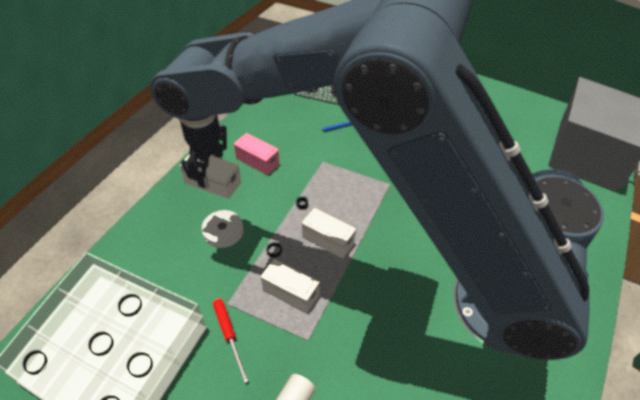

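The case hangs level at about (212,175) over the disc at (222,229). Both silent cases stand upright in place and the rings are untouched, so I'm handing in.

```bash
python3 -c "
from bench import manip as m
print(m.current_joint_vel().round(4) if hasattr(m.current_joint_vel(),'round') else m.current_joint_vel()); print(m.sign_off())"
```

```text
[ 0.0008  0.0026 -0.0006  0.0002 -0.0015  0.0015]
the job is handed in; nothing more can be done
None
```

The right case is the one that rattles; it is held level and still over the disc, about 17.5 cm above the bench. The left and middle cases were silent and are back upright within about 4 mm of where they stood, and the job was handed in at about 45 s.

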